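# Roll the catch pan under the vegetable cutter and hold its pusher down

### The arm

A 7-joint arm with a two-finger parallel gripper is mounted at the origin on the work surface. World frame = base frame: x ahead of the robot, y to its left, z up, the work surface at z = 0. Lengths are in mm, angles in degrees, forces in N, time in s.
With the tool pointing down it reaches from about 400 to 900 mm from the base axis. Payload 5.6 kg.
Tool frame: the origin (TCP) lies on the centre line of the jaws, within the pads' length; the fingertips stand 8 mm ahead of it and the grasp point (between the pads) lies 11 mm behind it (ctrl.tip_reach is the distance from the TCP to the fingertips, in mm); z points along the fingers, y is the line along which they close (so a half turn about z gives the same grasp; the last joint's range is limited). The gripper opens to 92 mm and grips with 3 to 60 N. Pads are 20 mm wide; open, the fingers measure 128 mm over their backs; the gripper's body (75 mm by 189 mm) begins 69 mm behind the grasp point.
Start: joints at [69.213, 26.786, -0.665, 91.828, 0.344, 61.387, -3.226], TCP at [204.304, -617.065, 222.592] pointing down, gripper open.
Joint ranges: [-144.91, 144.91], [-17.63, 115.5], [-89.93, 88.59], [15.96, 139.68], [-74.01, 254.01], [8.47, 105.57], [-167.45, 167.45]. Speed limits (degrees/s): [147.25, 147.25, 180, 180, 180, 180, 180].

### API

Orientations are given as a 3x3 rotation matrix whose columns are the frame's x, y, z axes.
In Python, from plant import sensors, cams, ticket, models, ctrl gives the robot as it stands. The module is installed in compiled form; this text tells all that it offers.
- The arm moves only by the tool arm_command, never from a script. Its argument "moves" is a list of rows, each a list of 3 entries, a list of its own where there are three numbers: the closure, from -1 (fully open) to 1 (shut), so that 0 is half open, then the shift along the tool's x, y, z in cm, then the turn about the tool's z in rad. A call has 1 to 20 rows; each row is the pose to reach, as a shift and turn from the pose commanded when the call began, along the tool's axes at that moment; what a row does not reach only later rows make up. A row lasts 1/10 s, in which the tool goes at most 50 mm and 8.59 degrees, less where a joint would pass 70% of its speed; a pose out of reach is approached as far as the arm can. A call with a gripper value outside its range is refused whole. The fingers move at their own pace and stop on an object; "squeeze" is the grip in N (left out, the last holds). Time passes only in rows, so rows that repeat a pose let the fingers close. It gives the time, the measured TCP pose, the force, the opening and the grip force at its end, in the units of the state.
- sensors.observe(): the state, without advancing time (a new reading comes with each control period).
- cams.snapshot(name): name is "scene" or "top" or "wrist"; returns a dict with "color" (400x640x3 uint8, red, green, blue), "intrinsics" (3x3 intrinsics, pixels), "cam_to_world" (4x4, takes a point from camera to world coordinates); the wrist camera has in their place "tool_from_camera" (4x4, takes a point from camera to tool coordinates, whose origin is the TCP and whose axes are the flange's). Camera axes: x right, y up, looking along -z (the intrinsics and any distortion apply to the point x, -y, -z); pixel columns grow to the right and rows downward; lengths in mm; the calibration is good to about 2 mm. A picture is of the moment at which its call begins: read the wrist's pose just before it. There is no depth.
- ticket.job_done(): hands the job in; it is judged then, once.
Trained networks look in a picture, given as the dict that the camera call returned (one of the last four; its "shot" number tells which), for a name from the list of things; names that differ only in an ending like _2 or _b are one class to them, and where a whole thing is asked for, a point or a joint stands for the part that bears it (a point fixed in the world has none). Each returns a list of dicts, best first, with "p" (0 to 1); they miss things now and then, are a little off and sometimes report something else, mostly with a low value. They report only what shows in the picture. A call takes as long as a camera call. They do not tell look-alikes from the thing itself.
- models.find_in(query, picture): "extent" ([centre column, centre row, width, height] in pixels, round what is visible of it).
- models.outline_of(query, picture): "region" (400x640 bool, what is visible of it) and "extent" ([centre column, centre row, width, height] in pixels, round what is visible of it).
- models.spot_point(query, picture): "uv" ([column, row] in pixels: a listed point, or the origin of a listed thing).
The state is a dict: "time": time; "joint_positions": joint angles; "joint_vel": joint speeds; "joint_efforts": joint torques, N m; "tool_pos": TCP position; "tcp_rot": TCP orientation; "wrist_force": force on the tool from outside, world axes, zero at the start; "torque": the same for the moment, N m; "width": finger opening in mm; "grip_force": force on a finger pad.
Only numpy, scipy, OpenCV 4.12 (cv2) and the standard library are available. Lean on these libraries where they do the work, as an engineer would, in place of code of your own. Each camera call takes 0.05 s, during which the arm holds its last target. There are 200 camera calls.

### The job

Get the vegetable cutter ready to run: roll the steel catch pan along the rollers, without lifting it, until it stands under the cutter head against the stop. Then fit the pusher, blade down, into the slot of the feed throat and press it down against the spring plate until its collar is down on the rim of the throat. Finish while still holding it pressed down there, with the pan still home and without disturbing the pepper, the jar and the bowl.

Things in the scene. Friction and masses are not known exactly. Their poses are not given: they have to be found in the camera images.
- station: Fixed vegetable cutter with roller track; origin on the worktop under mid-track, y along the track towards the cutter, z up. Track: 11 free steel rollers, y -175 to 155 mm, tops 30 mm above the worktop; 2 side rails at x = +-61 mm, 116 mm clear between, tops at 50 mm, y -190 to 180 mm; outer (-y) end open. The grey head overhangs the track: x +-65, y 85 to 180, height 105 to 165 mm.
- stop (a point): Middle of the face that stops the pan, 62.5 mm above the worktop, at y = 180 mm of station, same axes: the near face of the white motor housing that closes the track. Housing: 190 mm in x, y 180 to 340 mm, 170 mm high, panel and knob on it up to 181 mm.
- throat (a point): Centre of the mouth of the feed throat, in the top face (rim) of the cutter head, 165 mm above the worktop, at x = 0, y = 130 mm of station, same axes. The throat is a straight vertical slot, 66 mm along x by 28 mm along y: 2 mm more than the pusher's blade each way (1 mm a side), its top edge flared by about 4 mm.
- plate (a joint): Steel spring plate inside the throat: 0 = up, its top 30 mm below the rim; grows (m) as it is pressed down, at most 0.018. It takes 5 N to start and about 8.5 N at 0.014, where the pusher's collar meets the rim; it lifts the pusher again if that is let go.
- pan_c (a point): Centre (half-way up) of the open steel catch pan, loose on the rollers, about 0.45 kg: 108 mm across the track (its x), 176 mm along it (its y, nearly along the station's y), 65 mm high, walls 3 mm, underside 30 mm above the worktop. Home against the stop this is at y = 92 mm of station, the pan's outer end 81 mm outside the cutter head.
- pusher_c (a point): Centre of the loose pusher, 0.16 kg, 100 mm tall, upright on its blade on the worktop, z up. From below: white blade 64 (its x) by 26 mm (y), 44 mm long; white collar 80 by 42, 8 mm thick; black handle 36 (x) by 22 mm (y), 48 tall, its middle 26 mm above this point. Its x goes along the throat's x, either way round. With the collar on the rim this is 6 mm above throat.
- pepper_c (a point): A red pepper, 80 mm across and about 100 mm tall with its stalk, standing on the white cutting board; bystander; this point is 39 mm above its foot.
- jar_c (a point): A jar, 52 mm across and 85 mm tall, on the same cutting board; bystander; its centre.
- bowl_c (a point): An empty steel bowl, 100 mm across and 50 mm high, on the worktop; bystander; its centre.
- board: The fixed white cutting board with black ends, 170 (x) by 260 (y) by 12 mm, lying beyond the track; origin under its centre.
Things that resemble listed ones, but are neither listed nor needed, are in the scene too. Leave any red look-alike of the part that bears pan_c alone.

How it is judged (in metres and radians):
On the way, in this order (a step that is already met when the one before it is completed fails the run):
1. the pan stands on the rollers under the cutter head, within 8 mm of the stop (y of pan_c in the frame of station above 0.084 m and z of pan_c in the frame of station below 0.07 m and value of joint plate below 0.003 m), for 0.2 s.
2. the pusher's blade is in the throat, at least 20 mm deep (horizontal distance between pusher_c and throat below 0.005 m and z of pusher_c in the frame of throat below 0.03 m and angle between pusher_c's own z axis and vertical below 0.15 rad), for 0.1 s.
At the end, for the whole second after the job is handed in: The pan is on the rollers within 8 mm of the stop; the pusher is upright in the throat with its collar within 5 mm of the rim and the spring plate pressed at least 9 mm down, and the fingers are still holding or pressing it there (more than 1 N) when the program ends and through the next second (y of pan_c in the frame of station above 0.084 m and z of pan_c in the frame of station below 0.07 m and horizontal distance between pusher_c and throat below 0.005 m and z of pusher_c in the frame of throat below 0.011 m and angle between pusher_c's own z axis and vertical below 0.12 rad and angle between the x axis of pusher_c and the x axis of throat, either way round below 0.15 rad and value of joint plate above 0.009 m and contact force between the fingers and pusher above 1 N); the arm keeps its last pose, push and grip.
It fails at once if the pan is lifted off the rollers (over 20 mm) (z of pan_c in the frame of station above 0.0825 m).
It fails at once if the pepper is moved over 30 mm (distance of pepper_c from where it was at the start of the episode above 0.03 m).
It fails at once if the jar is moved over 30 mm (distance of jar_c from where it was at the start of the episode above 0.03 m).
It fails at once if the bowl is moved over 30 mm (distance of bowl_c from where it was at the start of the episode above 0.03 m).
It also fails if it takes over 69 s, if anything falls off the work surface, if the arm or the gripper's body presses on something with over 40 N, if the wrist force passes 120 N, or if a joint passes its speed limit or range.

## Working session

There is one attempt and no reset: what is moved stays moved. The work goes in short steps, Python scripts to look and compute and a tool call to move; the robot and the scene stay as the last step left them, time stands still between calls to the robot, and variables do not carry over. Pictures are saved under pics/ and viewed, at most 10 in all, crops included, and the job is handed in when it is done.

Besides the shell and the picture viewer there is one more tool, called as name(argument=value, ...) on one line, values as JSON. arm_command: Moves the arm, as the interface text tells. Its arguments: {"type":"object","properties":{"moves":{"type":"array","items":{"type":"array"}},"squeeze":{"type":"number"}},"required":["moves"]}

```bash
mkdir -p pics
cat > h.py <<'E'
import numpy as np, cv2
from plant import sensors, cams, ticket, models, ctrl
def ray(pic,uv,T=None):
    K=np.array(pic["intrinsics"]); T=np.array(pic["cam_to_world"]) if T is None else T
    d=np.linalg.inv(K)@[uv[0],uv[1],1]; d=np.array([d[0],-d[1],-d[2]])
    return T[:3,3],T[:3,:3]@d
def atz(pic,uv,z,T=None):
    o,d=ray(pic,uv,T); return o+d*(z-o[2])/d[2]
def proj(pic,P,T=None):
    T=np.array(pic["cam_to_world"]) if T is None else T
    p=np.linalg.inv(T)@np.append(P,1); q=np.array(pic["intrinsics"])@[p[0],-p[1],-p[2]]; return q[:2]/q[2]
def tri(rs):
    A=0;b=0
    for o,d in rs:
        d=d/np.linalg.norm(d);M=np.eye(3)-np.outer(d,d);A=A+M;b=b+M@o
    return np.linalg.solve(A,b)
def wristT(pic):
    s=sensors.observe();T=np.eye(4);T[:3,:3]=s["tcp_rot"];T[:3,3]=s["tool_pos"];return T@np.array(pic["tool_from_camera"])
def save(n,im): cv2.imwrite("pics/"+n+".png",cv2.cvtColor(np.ascontiguousarray(im),cv2.COLOR_RGB2BGR))
E
python3 - <<'E'
from h import *
np.set_printoptions(precision=1,suppress=True)
ps={n:cams.snapshot(n) for n in("scene","top")}
for n,p in ps.items():
    save(n,p["color"]); print(n,np.array(p["cam_to_world"])[:3,3])
    for q in["station","stop","throat","pan_c","pusher_c","pepper_c","jar_c","bowl_c","board"]:
        print(q,[(round(r["p"],2),np.array(r["uv"])) for r in models.spot_point(q,p)[:3]],[(round(r["p"],2),np.array(r["extent"])) for r in models.find_in(q,p)[:3]] if q not in("stop","throat") else "")
s=sensors.observe();print(s["tcp_rot"],s["tool_pos"],s["width"],s["time"])
E
```

```text
scene [871.8 487.4 958.4]
station [(0.84, array([357. , 250.9]))] [(0.9, array([408.6, 298.9, 235.9, 199.2]))]
stop [] 
throat [(0.78, array([404.7, 253.2]))] 
pan_c [(0.83, array([357. , 139.3])), (0.65, array([341. , 217.7]))] [(0.66, array([362.8, 141.6,  74.8,  66. ])), (0.62, array([342.8, 221.4,  86.1,  88.5]))]
pusher_c [(0.98, array([262.6, 146.7]))] [(0.69, array([266.3, 149.7,  34.2,  34.8]))]
pepper_c [(0.56, array([255. , 324.6])), (0.52, array([404. , 251.9]))] [(0.62, array([253. , 321.2,  40.3,  43.6]))]
jar_c [(0.97, array([221.2, 281. ]))] [(0.75, array([221.1, 282.3,  28. ,  38.4]))]
bowl_c [(0.82, array([204.6, 203.5]))] [(0.69, array([202.9, 201.1,  38.1,  35.9]))]
board [(0.96, array([237.8, 311.6]))] [(0.91, array([241.4, 318.4, 129.4, 139.1])), (0.67, array([343. , 219.8,  86.4,  88.1]))]
top [ 407.1  -77.1 1295.4]
station [(0.83, array([282.5, 218.2]))] [(0.78, array([242.4, 222.5, 220.9,  82.4]))]
stop [(0.62, array([210.4, 220.8]))] 
throat [(0.83, array([221.6, 221.5]))] 
pan_c [(0.75, array([303.8, 217.3])), (0.66, array([384.8, 298. ]))] [(0.57, array([305.6, 218.2,  70.5,  45.4])), (0.57, array([387.2, 302.5,  53.3,  81.4]))]
pusher_c [(0.64, array([423.4, 204.8]))] [(0.73, array([427.9, 205.2,  30.1,  30.6]))]
pepper_c [(0.73, array([271. , 105.7]))] [(0.76, array([267.9, 105.9,  26.6,  28.4]))]
jar_c [(0.67, array([309.2, 101.4]))] [(0.72, array([310.2, 103.8,  21.9,  23.2]))]
bowl_c [(0.61, array([397.8, 133.8]))] [(0.83, array([398.6, 129.9,  43.2,  32.2]))]
board [(0.64, array([291.3, 112. ])), (0.2, array([208.4, 220. ]))] [(0.78, array([290.2, 111.2,  98.8,  58.3]))]
[[ 0.9  0.3 -0. ]
 [ 0.3 -0.9 -0. ]
 [-0.   0.  -1. ]] [ 204.3 -617.1  222.6] 91.6778630190647 1.7
```

View pics/scene.png

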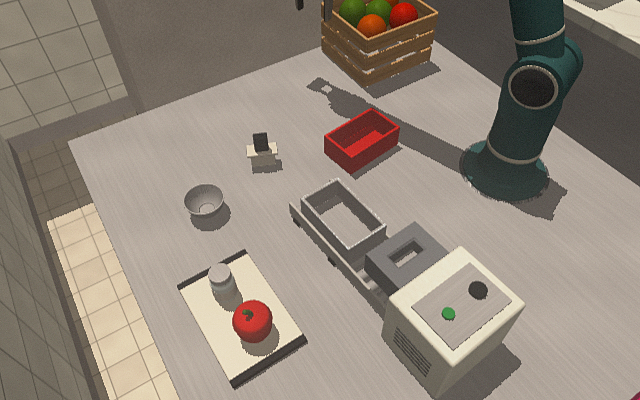

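View pics/top.png

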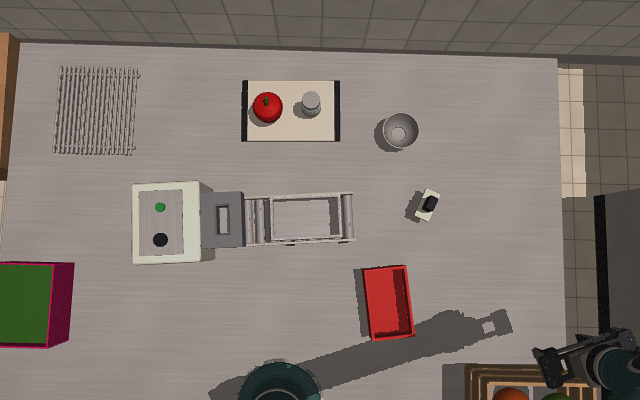

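Run:
```python
from h import *
np.set_printoptions(precision=1,suppress=True)
S=cams.snapshot("scene");T=cams.snapshot("top")
U={"station":((357,250.9),(282.5,218.2)),"throat":((404.7,253.2),(221.6,221.5)),"pan":((341,217.7),(303.8,217.3)),"redpan":((357,139.3),(384.8,298)),"pusher":((262.6,146.7),(423.4,204.8)),"pepper":((255,324.6),(271,105.7)),"jar":((221.2,281),(309.2,101.4)),"bowl":((204.6,203.5),(397.8,133.8)),"board":((237.8,311.6),(291.3,112))}
for k,(a,b) in U.items():
    P=tri([ray(S,a),ray(T,b)]);print(k,P,proj(S,P)-a,proj(T,P)-b)
print(S["intrinsics"],T["intrinsics"])
```

```text
station [478.2   5.   11.1] [-0.3 -0. ] [-0.2  0.2]
throat [461.5 135.9 156.7] [1.5 0.1] [ 0.9 -0.9]
pan [480.6 -54.5  73. ] [1.  0.1] [ 0.6 -0.7]
redpan [ 282.6 -267.3   42.6] [1.4 0.1] [ 0.9 -1.1]
pusher [ 520.2 -359.    67.3] [0.6 0.1] [ 0.3 -0.5]
pepper [769.1  47.6  40.6] [-3.9 -0.5] [-1.8  2.4]
jar [781.1 -58.1  68.8] [-0.5 -0.1] [-0.2  0.3]
bowl [ 715.3 -300.1   26.5] [1.3 0.2] [ 0.7 -1. ]
board [773.5 -10.6   1. ] [1.1 0.1] [ 0.5 -0.7]
[[488.4   0.  321.6]
 [  0.  488.4 197.8]
 [  0.    0.    1. ]] [[482.9   0.  320.6]
 [  0.  482.9 192.4]
 [  0.    0.    1. ]]
```

The scene view shows the grey steel pan on the rollers at (342,220) and a red tray at (362,140). The pusher, with its black handle, is at (263,150), the head slot at (405,253), the bowl at (204,202), the jar at (221,282) and the pepper at (253,321). The top view agrees: pan (305,218), red tray (387,302), pusher (428,205), throat (222,220).

Things that could be mistaken for the pan: the grey tray on the track (342,220), which I choose, and the red tray (362,140), which I reject. Things that could be mistaken for the pusher: only the black and white part at (263,150).

Run:
```python
from h import *
np.set_printoptions(precision=2,suppress=True)
S=cams.snapshot("scene");T=cams.snapshot("top")
c=T["color"]
save("crop",cv2.resize(c[170:270,190:450],None,fx=3,fy=3,interpolation=cv2.INTER_CUBIC))
for r in models.outline_of("pan_c",T)[:2]:
    m=r["region"].astype(np.uint8);b=cv2.boxPoints(cv2.minAreaRect(cv2.findNonZero(m)))
    print("pan",r["p"],[atz(T,x,95)[:2] for x in b])
for r in models.outline_of("pusher_c",T)[:1]:
    b=cv2.boxPoints(cv2.minAreaRect(cv2.findNonZero(r["region"].astype(np.uint8))));print("pusher",[atz(T,x,50)[:2] for x in b])
w=cams.snapshot("wrist");print(w["tool_from_camera"],w["intrinsics"])
print(sensors.observe()["tcp_rot"])
```

```text
pan 0.98 [array([529.96,  36.53]), array([ 541.8 , -142.09]), array([ 428.57, -148.84]), array([417.19,  27.96])]
pan 0.91 [array([ 354.94, -194.55]), array([ 371.96, -310.24]), array([ 194.29, -333.6 ]), array([ 178.04, -219.72])]
pusher [array([ 493.27, -336.17]), array([ 565.57, -366.67]), array([ 549.63, -406.11]), array([ 477.51, -375.38])]
[[  -0.      0.96    0.29   81.89]
 [   1.      0.     -0.      0.03]
 [  -0.      0.29   -0.96 -161.78]
 [   0.      0.      0.      1.  ]] [[313.07   0.   316.68]
 [  0.   313.07 202.04]
 [  0.     0.     1.  ]]
[[ 0.95  0.31 -0.  ]
 [ 0.31 -0.95 -0.  ]
 [-0.    0.   -1.  ]]
```

View pics/crop.png

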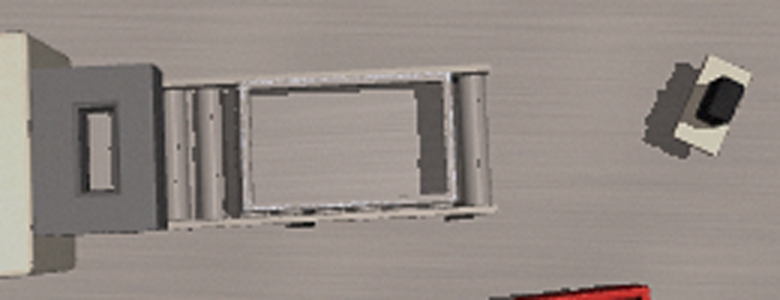

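The crop confirms the plain grey steel pan between the rails, the slot in the grey head, and the pusher standing with its black handle up. I'll move above the outer end of the track.

arm_command(moves=[[-0.1,[40.5,-32.8,0],-1.32],[-0.1,[40.5,-32.8,0],-1.32],[-0.1,[40.5,-32.8,0],-1.32],[-0.1,[40.5,-32.8,0],-1.32],[-0.1,[40.5,-32.8,0],-1.32],[-0.1,[40.5,-32.8,0],-1.32],[-0.1,[40.5,-32.8,0],-1.32],[-0.1,[40.5,-32.8,0],-1.32],[-0.1,[40.5,-32.8,0],-1.32],[-0.1,[40.5,-32.8,0],-1.32],[-0.1,[40.5,-32.8,0],-1.32],[-0.1,[40.5,-32.8,0],-1.32],[-0.1,[40.5,-32.8,0],-1.32],[-0.1,[40.5,-32.8,0],-1.32]])

```text
time: 3.45
tool_pos: [484.9, -180.1, 222.4]
tcp_rot: [[-0.066, 0.998, -0.001], [0.998, 0.066, -0.001], [-0.001, -0.001, -1.0]]
wrist_force: [0.2, 0.4, -0.1]
width: 50.6
grip_force: 0.0
```

Run:
```python
from h import *
np.set_printoptions(precision=1,suppress=True)
w=cams.snapshot("wrist");T=wristT(w);s=sensors.observe();print(s["tool_pos"],s["tcp_rot"][:2],s["width"],s["joint_positions"])
save("w1",w["color"])
for r in models.outline_of("pan_c",w)[:2]:
    b=cv2.boxPoints(cv2.minAreaRect(cv2.findNonZero(r["region"].astype(np.uint8))));print(r["p"],b.round(),[atz(w,x,95,T)[:2] for x in b])
for q in("station","throat","stop"):
  for r in models.spot_point(q,w)[:1]: print(q,r["p"],r["uv"],atz(w,r["uv"],165 if q=="throat" else 0,T))
```

```text
[ 484.9 -180.1  222.5] [[-0.1  1.  -0. ]
 [ 1.   0.1 -0. ]] 50.53830728633196 [ 40.3  16.7 -28.  108.8   9.3  56.7  12. ]
0.85 [[254.   0.]
 [387.   0.]
 [387. 161.]
 [254. 161.]] [array([423.5, -19.1]), array([530.7, -12.1]), array([ 547.8, -141.8]), array([ 424.5, -150. ])]
0.76 [[ 28. 200.]
 [218. 189.]
 [224. 292.]
 [ 34. 303.]] [array([ 207.3, -202.3]), array([ 390.2, -179.1]), array([ 393.6, -291.2]), array([ 190.7, -318.4])]
station 0.59 [615.5, 91.2] [823.3 -58.    0. ]
```

View pics/w1.png

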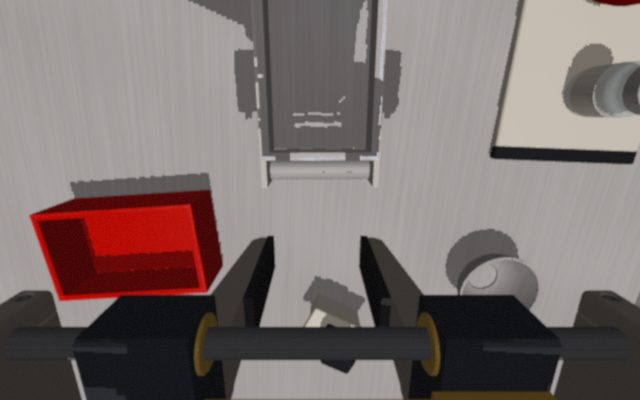

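The wrist view shows the pan end at about (321,155), centred on the track, with the open roller at (320,170). I'll descend behind it and start pushing.

arm_command(moves=[[-0.1,[0,0.2,4],0],[-0.1,[0,0.2,8],0],[-0.1,[0,0.2,12],0],[-0.1,[0,0.2,15],0],[-0.1,[0,0.2,16.2],0],[-0.1,[0,0.2,16.2],0]])

```text
time: 4.3
tool_pos: [486.7, -178.1, 59.4]
tcp_rot: [[-0.069, 0.998, -0.003], [0.998, 0.069, 0.001], [0.001, -0.003, -1.0]]
wrist_force: [-0.1, 0.3, 0.1]
width: 50.5
grip_force: 0.0
```

arm_command(moves=[[-0.1,[1,0,0],0],[-0.1,[2,0,0],0],[-0.1,[3,0,0],0],[-0.1,[4,0,0],0],[-0.1,[5,0,0],0],[-0.1,[6,0,0],0],[-0.1,[7,0,0],0],[-0.1,[8,0,0],0],[-0.1,[9,0,0],0],[-0.1,[10,0,0],0],[-0.1,[11,0,0],0],[-0.1,[12,0,0],0],[-0.1,[12.7,0,0],0],[-0.1,[13.4,0,0],0],[-0.1,[14,0,0],0],[-0.1,[14.5,0,0],0],[-0.1,[15,0,0],0]])

```text
time: 6.0
tool_pos: [477.1, -28.4, 60.4]
tcp_rot: [[-0.069, 0.998, -0.001], [0.998, 0.069, -0.0], [-0.0, -0.001, -1.0]]
wrist_force: [-0.8, -1.7, -0.1]
width: 50.7
grip_force: 0.4
```

Run:
```python
from h import *
np.set_printoptions(precision=1,suppress=True)
s=sensors.observe();print(s["tool_pos"],s["wrist_force"])
T=cams.snapshot("top");save("t2",cv2.resize(T["color"][150:290,110:450],None,fx=2.3,fy=2.3))
```

```text
[477.1 -28.4  60.4] [-0.8 -1.7 -0.1]
```

View pics/t2.png

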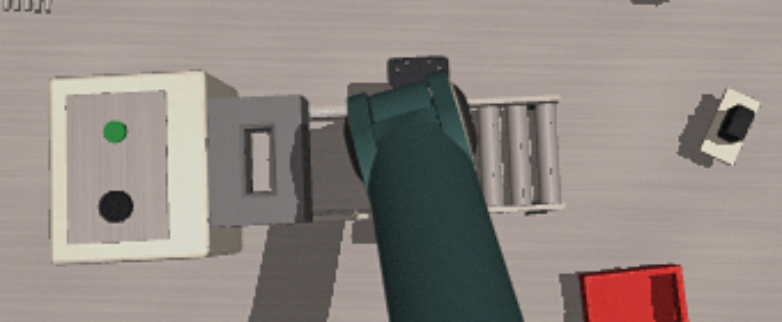

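The arm hides the pan, but the pan is moving under the head: rollers are now exposed at the outer end, around (520,150). I'll keep pushing gently.

arm_command(moves=[[-0.1,[0.4,0,0],0],[-0.1,[0.8,0,0],0],[-0.1,[1.2,0,0],0],[-0.1,[1.6,0,0],0],[-0.1,[2.0,0,0],0],[-0.1,[2.3,0,0],0],[-0.1,[2.3,0,0],0]])

```text
time: 6.75
tool_pos: [475.8, -4.9, 60.6]
tcp_rot: [[-0.07, 0.998, 0.0], [0.998, 0.07, 0.0], [0.0, 0.0, -1.0]]
wrist_force: [-1.5, 0.2, -1.0]
width: 50.6
grip_force: 0.0
```

arm_command(moves=[[-0.1,[0.2,0,0],0],[-0.1,[0.4,0,0],0],[-0.1,[0.6,0,0],0],[-0.1,[0.6,0,0],0]])

```text
time: 7.15
tool_pos: [475.4, 0.7, 60.6]
tcp_rot: [[-0.069, 0.998, 0.0], [0.998, 0.069, 0.0], [0.0, 0.0, -1.0]]
wrist_force: [-0.7, 0.1, -0.0]
width: 50.3
grip_force: 0.0
```

arm_command(moves=[[-0.1,[0.2,0,0],0],[-0.1,[0.4,0,0],0],[-0.1,[0.6,0,0],0],[-0.1,[0.8,0,0],0],[-0.1,[0.8,0,0],0]])

```text
time: 7.65
tool_pos: [475.7, 1.2, 60.7]
tcp_rot: [[-0.066, 0.998, 0.0], [0.998, 0.066, -0.008], [-0.008, -0.0, -1.0]]
wrist_force: [3.0, -19.8, 0.4]
width: 50.7
grip_force: 9.6
```

About 20 N at y≈1 means the pan is against the stop. I'll back off, rise and look.

arm_command(moves=[[-0.1,[0.4,0,0],0],[-0.1,[0,0,0],0],[-0.1,[-1,0,0],0],[-0.1,[-3,0,0],0],[-0.1,[-3,0,-5],0],[-0.1,[-3,0,-10],0],[-0.1,[-3,0,-15],0],[-0.1,[0,0,-20],0],[-0.1,[3,0,-24],0],[-0.1,[6,0,-26],0],[-0.1,[6,0,-26],0],[-0.1,[6,0,-26],0]])

```text
time: 8.85
tool_pos: [470.5, 68.9, 320.8]
tcp_rot: [[-0.071, 0.997, 0.001], [0.997, 0.071, -0.0], [-0.0, 0.001, -1.0]]
wrist_force: [-0.2, -1.1, -0.5]
width: 50.9
grip_force: 0.0
```

Run:
```python
from h import *
np.set_printoptions(precision=1,suppress=True)
w=cams.snapshot("wrist");T=wristT(w);s=sensors.observe();print(s["tool_pos"],s["tcp_rot"],s["width"],s["joint_positions"])
save("w3",w["color"])
for q in("throat","stop"):
  for r in models.spot_point(q,w)[:1]: print(q,r["p"],r["uv"],atz(w,r["uv"],165 if q=="throat" else 62,T))
```

```text
[470.1  67.7 319.8] [[-0.1  1.  -0. ]
 [ 1.   0.1 -0. ]
 [-0.  -0.  -1. ]] 50.333136186573064 [ 20.3   7.1 -35.  106.7   4.4  67.6 -12.2]
throat 0.95 [316.8, 122.2] [465.5 135.4 165. ]
```

View pics/w3.png

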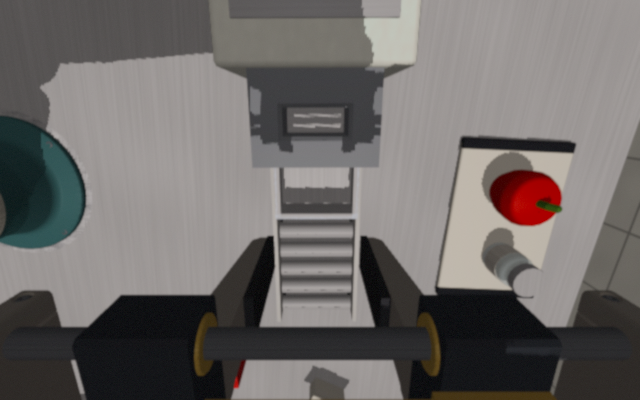

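The pan rim's outer edge is now at (317,216), tucked under the head whose front edge is at row 166. The slot is centred at (317,121). Next come precise measurements.

Run:
```python
from h import *
np.set_printoptions(precision=2,suppress=True)
w=cams.snapshot("wrist");T=wristT(w)
g=cv2.GaussianBlur(cv2.cvtColor(w["color"],cv2.COLOR_RGB2GRAY).astype(np.float32),(0,0),0.8)
gy=cv2.Sobel(g,cv2.CV_32F,0,1)/8; gx=cv2.Sobel(g,cv2.CV_32F,1,0)/8
for name,r0,r1,c0,c1,z in(("head",158,174,258,374,165),("panend",208,224,288,348,95)):
    A=np.abs(gy[r0:r1,c0:c1]);rr=A.argmax(0)+r0;cc=np.arange(c0,c1);P=np.array([atz(w,(c,r),z,T)[:2] for c,r in zip(cc,rr)])
    k=np.abs(rr-np.median(rr))<=2;f=np.polyfit(P[k,0],P[k,1],1);print(name,"yaw",np.degrees(np.arctan(f[0])),P[k].mean(0),np.median(rr))
print(g[92:150,317].astype(int));print(g[92:150,300].astype(int));print(g[121,272:362].astype(int));print(g[112,272:362].astype(int))
for c,z in(((252,166),165),((379,166),165),((248,67),165),((384,67),165)):print(atz(w,c,z,T))
```

```text
head yaw 4.376916895016555 [466.55  92.14] 165.0
panend yaw 3.8821612738760507 [473.91  18.65] 212.0
[ 63  63  64  64  64  63  63  62  59  55  52  52  56  66  78  85  87  87
  87  87  87  92 106 129 141 131 108  93  89  88  87  87  87  88  88  88
  86  81  70  58  49  48  53  62  73  86 100 112 120 123 123 123 124 123
 124 124 124 124]
[ 63  63  64  64  64  63  62  61  59  55  53  52  55  65  77  84  87  87
  87  87  91 106 129 142 131 108  93  88  88  88  87  86  87  88  88  88
  86  81  71  58  50  54  66  78  85  90  99 110 118 121 123 123 123 123
 123 124 124 124]
[63 63 63 63 63 62 59 57 56 55 52 45 41 39 42 54 72 83 86 86 86 87 87 87
 87 87 88 88 88 87 87 88 88 88 88 88 88 88 88 88 88 88 88 88 88 88 88 88
 88 89 88 89 89 89 89 89 88 88 89 89 88 88 88 89 89 88 88 88 88 89 88 86
 78 61 46 40 40 44 50 54 56 57 60 62 63 63 63 63 62 62]
[63 63 63 63 63 62 59 56 55 53 49 43 40 40 45 58 73 82 85 86 86 86 88 89
 90 91 91 91 91 91 91 91 90 90 89 87 87 88 87 87 88 88 88 88 88 87 88 88
 88 88 88 89 90 91 92 92 92 92 92 92 92 91 89 88 87 88 88 88 88 88 87 85
 77 61 46 41 41 44 49 53 55 56 59 62 63 63 63 63 63 63]
[402.38  87.04 165.  ]
[531.5   95.74 165.  ]
[397.99 180.24 165.  ]
[524.58 188.67 165.  ]
```

arm_command(moves=[[-1,[-44.2,2.1,6],2.04],[-1,[-44.2,2.1,6],2.04],[-1,[-44.2,2.1,6],2.04],[-1,[-44.2,2.1,6],2.04],[-1,[-44.2,2.1,6],2.04],[-1,[-44.2,2.1,6],2.04],[-1,[-44.2,2.1,6],2.04],[-1,[-44.2,2.1,6],2.04],[-1,[-44.2,2.1,6],2.04],[-1,[-44.2,2.1,6],2.04],[-1,[-44.2,2.1,6],2.04],[-1,[-44.2,2.1,6],2.04],[-1,[-44.2,2.1,6],2.04],[-1,[-44.2,2.1,6],2.04],[-1,[-44.2,2.1,6],2.04],[-1,[-44.2,2.1,6],2.04],[-1,[-44.2,2.1,6],2.04]])

```text
time: 10.75
tool_pos: [521.7, -371.5, 260.0]
tcp_rot: [[0.921, -0.389, -0.001], [-0.389, -0.921, 0.0], [-0.001, -0.0, -1.0]]
wrist_force: [-0.1, 0.7, -0.6]
width: 91.8
grip_force: 0.0
```

Run:
```python
from h import *
np.set_printoptions(precision=2,suppress=True)
s=sensors.observe();w=cams.snapshot("wrist");T=wristT(w);print(s["tool_pos"],s["tcp_rot"],s["width"])
r=models.spot_point("pusher_c",w)[0];print(r["p"],r["uv"],atz(w,r["uv"],50,T))
o=models.outline_of("pusher_c",w)[0];print(o["extent"])
c=w["color"];g=cv2.cvtColor(c,cv2.COLOR_RGB2GRAY);x,y,W,H=[int(v) for v in o["extent"]]
reg=cv2.dilate(o["region"].astype(np.uint8),np.ones((3,3)))
dark=((g<70)&(reg>0)).astype(np.uint8)
for n,m,z in(("all",o["region"].astype(np.uint8),52),("dark",dark,100)):
    m=cv2.morphologyEx(m,cv2.MORPH_OPEN,np.ones((3,3)));b=cv2.boxPoints(cv2.minAreaRect(cv2.findNonZero(m)));P=np.array([atz(w,q,z,T)[:2] for q in b]);print(n,b,P,P.mean(0))
    for e in(P[1]-P[0],P[2]-P[1]):print(np.linalg.norm(e),np.degrees(np.arctan2(e[1],e[0])))
x0,y0=max(x-70,0),max(y-60,0)
save("w4",cv2.resize(c[y0:y0+120,x0:x0+140],None,fx=5,fy=5,interpolation=cv2.INTER_CUBIC));print("crop",x0,y0)
```

```text
[ 521.73 -371.53  260.04] [[ 0.92 -0.39 -0.  ]
 [-0.39 -0.92  0.  ]
 [-0.   -0.   -1.  ]] 91.7662180301889
0.75 [315.7, 179.5] [ 520.73 -369.98   50.  ]
[316.4, 177.9, 36.6, 60.9]
all [[299. 211.]
 [299. 146.]
 [335. 146.]
 [335. 211.]] [[ 492.32 -335.37]
 [ 565.68 -367.78]
 [ 549.28 -406.61]
 [ 474.87 -376.66]] [ 520.54 -371.61]
80.20212535938542 -23.83357348990151
42.15738172263552 -112.90486358936491
dark [[306. 166.]
 [325. 166.]
 [325. 203.]
 [306. 203.]] [[ 548.15 -370.77]
 [ 540.47 -388.94]
 [ 503.36 -373.6 ]
 [ 511.31 -354.78]] [ 525.82 -372.02]
19.72322943923427 -112.90774148384698
40.15633079423247 157.54016777624932
crop 246 117
```

View pics/w4.png

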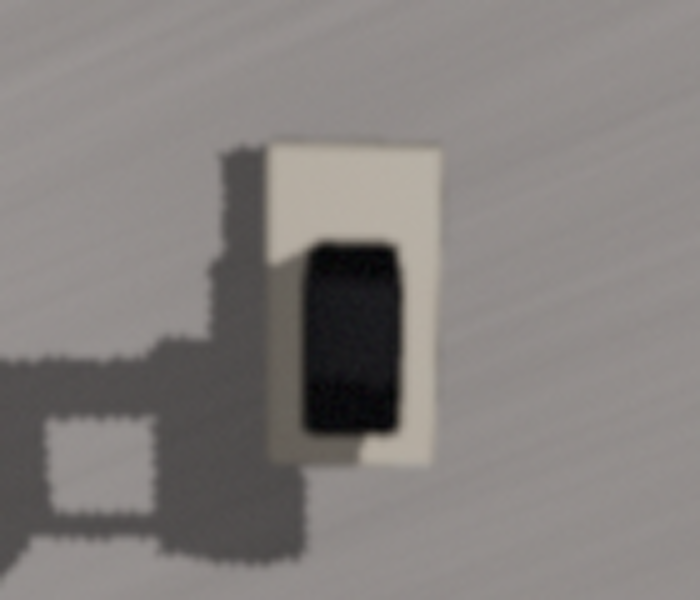

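The crop shows the collar, 80×42 and aligned with the image axes, with the black handle in the middle. The tool yaw matches, so I'll descend and grip.

arm_command(moves=[[-1,[-0.1,0,4],0],[-1,[-0.1,0,8],0],[-1,[-0.1,0,12],0],[-1,[-0.1,0,15],0],[-1,[-0.1,0,17.5],0],[-1,[-0.1,0,19.1],0],[-1,[-0.1,0,19.1],0],[-1,[-0.1,0,19.1],0],[0.2,[-0.1,0,19.1],0],[0.4,[-0.1,0,19.1],0],[0.5,[-0.1,0,19.1],0],[0.6,[-0.1,0,19.1],0],[1,[-0.1,0,19.1],0],[1,[-0.1,0,19.1],0],[1,[-0.1,0,19.1],0],[1,[-0.1,0,19.1],0],[1,[-0.1,0,19.1],0]], squeeze=35)

```text
time: 12.6
tool_pos: [521.1, -370.9, 69.5]
tcp_rot: [[0.921, -0.39, -0.0], [-0.39, -0.921, 0.0], [-0.0, -0.0, -1.0]]
wrist_force: [0.4, 1.3, -0.5]
width: 22.2
grip_force: 5.9
```

arm_command(moves=[[1,[0,0,-2],0],[1,[0,0,-5],0],[1,[0,0,-9],0],[1,[0,0,-13],0],[1,[0,0,-17],0],[1,[0,0,-20],0],[1,[0,0,-20],0],[1,[0,0,-20],0]])

```text
time: 13.4
tool_pos: [520.9, -370.8, 269.3]
tcp_rot: [[0.921, -0.39, 0.0], [-0.39, -0.921, -0.0], [0.0, 0.0, -1.0]]
wrist_force: [0.3, 0.7, -1.7]
width: 21.9
grip_force: 35.0
```

arm_command(moves=[[1,[-1,-1.8,0],0],[1,[-2.7,-4.8,0],-0.05],[1,[-4.7,-8.4,0],-0.1],[1,[-6.7,-12,0],-0.15],[1,[-8.7,-15.5,0],-0.2],[1,[-10.7,-19.1,0],-0.25],[1,[-12.7,-22.6,0],-0.3],[1,[-14.7,-26.2,0],-0.35],[1,[-16.7,-29.8,0],-0.4],[1,[-18.7,-33.3,0],-0.44],[1,[-20.7,-36.9,0],-0.468],[1,[-22.7,-40.5,0],-0.468],[1,[-24.2,-43.1,0],-0.468],[1,[-25,-44.5,0],-0.468],[1,[-25,-44.5,0],-0.468],[1,[-25,-44.5,0],-0.468],[1,[-25,-44.5,0],-0.468]])

```text
time: 15.1
tool_pos: [464.2, 134.6, 268.6]
tcp_rot: [[0.998, 0.066, -0.002], [0.066, -0.998, -0.001], [-0.002, 0.001, -1.0]]
wrist_force: [0.2, -1.1, -1.3]
width: 22.0
grip_force: 35.0
```

Run:
```python
from h import *
np.set_printoptions(precision=2,suppress=True)
s=sensors.observe();w=cams.snapshot("wrist");T=wristT(w);p=s["tool_pos"];R=np.array(s["tcp_rot"]);print(p,R[:2],s["joint_positions"])
cz=p[2]-19.5
for n,dx,dy,z in(("blade",32,13,cz-50),("collar",40,21,cz-6)):
    print(n,[proj(w,p*[1,1,0]+R@[a*dx,b*dy,0]+[0,0,z],T) for a,b in((-1,-1),(1,-1),(1,1),(-1,1))])
S=cams.snapshot("scene");Tp=cams.snapshot("top")
for n,q in(("scene",S),("top",Tp)):
    r=models.spot_point("pusher_c",q);print(n,r[0]["p"] if r else None,r[0]["uv"] if r else None,proj(q,[p[0],p[1],cz]));r=models.spot_point("throat",q);print(r[0]["uv"] if r else None,proj(q,[464.6,136.9,165]))
r=models.spot_point("throat",w);print(r[:1])
a=cv2.resize(w["color"][90:290,190:450],None,fx=3,fy=3,interpolation=cv2.INTER_CUBIC);save("w5",a)
b=cv2.resize(S["color"][180:310,330:500],None,fx=4.5,fy=4.5,interpolation=cv2.INTER_CUBIC);save("s5",b)
```

```text
[464.19 134.6  268.65] [[ 1.    0.07 -0.  ]
 [ 0.07 -1.   -0.  ]] [   1.05    9.56  -23.46  110.22    4.34   61.18 -110.46]
blade [array([300.52, 254.07]), array([299.21, 176.88]), array([333.68, 176.85]), array([332.49, 254.04])]
collar [array([285.96, 293.47]), array([282.2 , 179.36]), array([350.78, 179.31]), array([347.18, 293.42])]
scene 0.75 [415.9, 226.4] [411.01 225.3 ]
[402.7, 253.2] [405.82 252.07]
top 0.49 [214.9, 217.9] [215.25 217.09]
[221.6, 222.8] [221.49 219.04]
[]
```

View pics/w5.png

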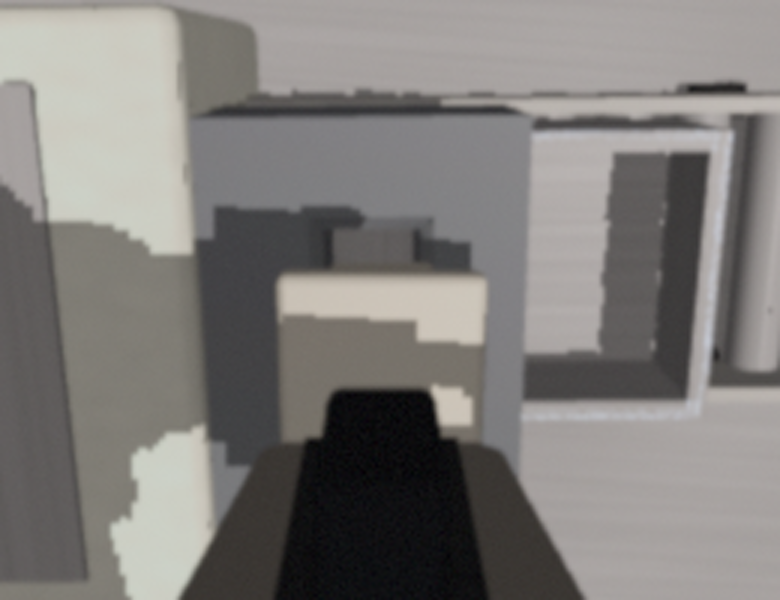

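View pics/s5.png

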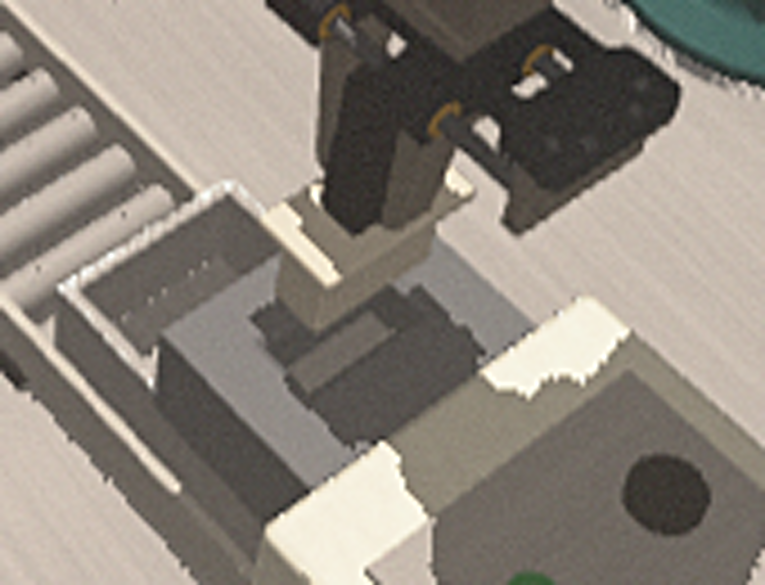

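The wrist view shows the blade and collar centred at column ≈317 (crop 382), with the visible slot end centred at column ≈314 (crop 373), so the pusher has to go about +2.5 mm in y. The scene view shows the blade just short of the slot towards the pan, which agrees. Now I'll get the numbers.

Run:
```python
from h import *
np.set_printoptions(precision=2,suppress=True,linewidth=160)
s=sensors.observe();w=cams.snapshot("wrist");T=wristT(w);p=s["tool_pos"];R=np.array(s["tcp_rot"])
g=cv2.cvtColor(w["color"],cv2.COLOR_RGB2GRAY).astype(int)
for r in(164,167,170,173,176):print(r,g[r,284:350])
print("far",[g[154:186,c] for c in(312,318,324)])
print("head L/R",g[150,250:262],g[150,360:372])
loc=lambda uv,z:(R.T@(atz(w,uv,z,T)-p))[:2]
print("slot far outer",loc((314.5,162.5),165),loc((314.5,166),165)); cz=p[2]-19.5
print("collar far L,R",loc((282.7,181),cz-2),loc((352.3,181),cz-2)); print("head edges",loc((255,150),165),loc((366.5,150),165))
```

```text
164 [ 67  68  68  68  67  66  66  65  66  65  63  60  59  58  58  55  56  57  56  59  58  57  58  59  57  60  73  93 103 104 104 104 104 103 104 103 103 104 103
 103 103 102 100 101 101  99  99  99  98  97  97 102 116 126 129 129 129 129 130 130 129 130 130 129 130 130]
167 [ 68  67  68  67  68  66  67  66  67  66  64  59  59  59  58  54  47  50  64  78  84  85  86  84  83  88  93  96  97  96  94  94  94  96  95  93  93  95  95
  95  93  93  92  92  87  70  59  69  84  91  94 101 116 126 128 128 129 129 129 129 130 130 129 131 130 130]
170 [ 66  67  66  67  68  66  66  67  67  66  65  60  60  59  58  53  48  48  67  84  88  91  91  93  92  94  92  93  93  93  92  93  93  95  95  92  91  92  94
  94  93  93  91  91  85  64  47  53  62  64  65  73  92 104 106 107 107 107 106 107 107 106 112 123 128 129]
173 [ 66  67  67  66  66  68  66  66  67  67  65  62  61  58  57  53  46  47  66  84  91  92  91  91  92  93  93  94  93  93  92  93  93  96  94  92  91  92  94
  93  93  93  92  91  87  63  50  50  56  58  60  60  62  65  67  67  68  68  67  67  68  75 101 121 128 130]
176 [ 66  66  66
[... 325 characters left out ...]
, 103,  97,  92,  92,  93,  94,  92,  93,  93,  94,  93,  90,  87,  88,  98, 124, 154, 174,
       185, 192]), array([129, 128, 128, 129, 128, 128, 128, 126, 118, 107, 104, 104,  99,  95,  93,  93,  95,  93,  94,  94,  93,  94,  94,  90,  88,  87,  95, 122, 153, 174,
       185, 193]), array([129, 130, 129, 129, 129, 128, 129, 126, 118, 108, 103, 100,  97,  93,  93,  93,  93,  93,  93,  93,  93,  93,  92,  90,  86,  87,  94, 121, 153, 174,
       185, 193])]
head L/R [200 197 194 186 171 149 128 122 124 124 124 123] [133 132 133 133 132 133 134 141 160 173 177 177]
slot far outer [36.94 -1.75] [33.91 -1.76]
collar far L,R [ 39.81 -20.32] [39.79 21.4 ]
head edges [ 47.59 -52.08] [47.57 42.29]
```

arm_command(moves=[[1,[0,-0.18,0],0],[1,[0,-0.18,1],0],[1,[0,-0.18,2],0],[1,[0,-0.18,3],0],[1,[0,-0.18,3],0],[1,[0,-0.18,3.3],0],[1,[0,-0.18,3.6],0],[1,[0,-0.18,3.9],0],[1,[0,-0.18,4.2],0],[1,[0,-0.18,4.2],0]])

```text
time: 16.55
tool_pos: [463.9, 137.8, 227.1]
tcp_rot: [[0.998, 0.068, -0.001], [0.068, -0.998, -0.0], [-0.001, 0.0, -1.0]]
wrist_force: [-0.2, -0.8, -1.7]
width: 22.1
grip_force: 35.0
```

arm_command(moves=[[1,[0,0.05,0.3],0],[1,[0,0.05,0.6],0],[1,[0,0.05,0.9],0],[1,[0,0.05,0.9],0]])

```text
time: 16.95
tool_pos: [463.9, 137.6, 218.1]
tcp_rot: [[0.998, 0.068, -0.001], [0.068, -0.998, -0.0], [-0.001, -0.0, -1.0]]
wrist_force: [0.6, -0.4, -0.9]
width: 22.2
grip_force: 35.0
```

The blade is in freely. I'll continue down onto the plate.

arm_command(moves=[[1,[0,0,0.4],0],[1,[0,0,0.8],0],[1,[0,0,1.2],0],[1,[0,0,1.5],0],[1,[0,0,1.8],0],[1,[0,0,2.0],0],[1,[0,0,2.0],0]])

```text
time: 17.65
tool_pos: [464.2, 137.6, 198.7]
tcp_rot: [[0.998, 0.068, -0.0], [0.068, -0.998, -0.0], [-0.0, 0.0, -1.0]]
wrist_force: [-2.8, -0.5, 5.7]
width: 21.6
grip_force: 35.0
```

arm_command(moves=[[1,[0,0,0.2],0],[1,[0,0,0.4],0],[1,[0,0,0.6],0],[1,[0,0,0.8],0],[1,[0,0,0.9],0],[1,[0,0,0.9],0],[1,[0,0,0.9],0]], squeeze=45)

```text
time: 18.35
tool_pos: [464.2, 137.6, 190.4]
tcp_rot: [[0.998, 0.068, 0.0], [0.068, -0.998, -0.0], [0.0, 0.0, -1.0]]
wrist_force: [-3.6, -2.0, 8.8]
width: 21.7
grip_force: 45.0
```

arm_command(moves=[[1,[0,0,0.1],0],[1,[0,0,0.2],0],[1,[0,0,0.2],0],[1,[0,0,0.2],0]])

```text
time: 18.75
tool_pos: [464.2, 137.6, 190.4]
tcp_rot: [[0.998, 0.068, 0.001], [0.068, -0.998, -0.001], [0.001, 0.001, -1.0]]
wrist_force: [-10.5, -4.4, 25.6]
width: 21.7
grip_force: 45.0
```

Run:
```python
from h import *
w=cams.snapshot("wrist");S=cams.snapshot("scene")
a=cv2.resize(w["color"][90:290,190:510],(600,375));b=cv2.resize(S["color"][180:310,310:500],(548,375))
save("fin",cv2.resize(np.hstack([a,b]),(800,261)))
s=sensors.observe();print(s["tool_pos"],s["wrist_force"],s["grip_force"],s["time"])
```

```text
[464.1743538  137.6248606  190.33817312] [-10.33512931  -3.33851578  26.68904316] 44.97857451438904 18.85
```

View pics/fin.png

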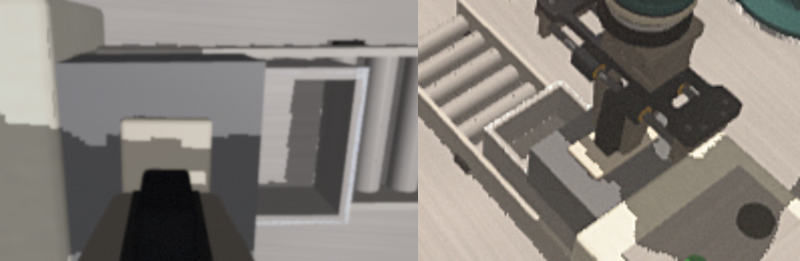

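The collar sits flat on the rim: TCP stiff at 190.4, with force rising from 9 to 26 N. One last numeric check on the pan, then hand in.

Run:
```python
from h import *
w=cams.snapshot("wrist");T=wristT(w);y=np.array([np.sin(np.radians(-3.9)),np.cos(np.radians(3.9))])
g=cv2.cvtColor(w["color"],cv2.COLOR_RGB2GRAY).astype(int);print(g[174,455:480])
for c in(466,470,473):print(c,(atz(w,(c,174),95,T)[:2]-[464.2,137.6])@y+130-4,"mm from home")
```

```text
[ 63  61  62  77 121 162 176 178 178 179 181 180 169 130 101 104 111 123
 131 138 144 149 154 159 163]
466 0.8241933172285769 mm from home
470 -2.5240337184728503 mm from home
473 -5.035321838694955 mm from home
```

```bash
python3 -c "
from plant import ticket
print(ticket.job_done())"
```

```text
the job is handed in; nothing more can be done
None
```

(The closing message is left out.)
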